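Feel for the release notch and pop the tool chest's lid

ROBOT

A 6-joint arm with a two-finger parallel gripper is mounted at the origin on the work surface. World frame = base frame: x ahead of the robot, y to its left, z up, the work surface at z = 0. Lengths are in m, angles in rad, forces in N, time in s.
With the tool pointing down it reaches from about 0.275 to 1 m from the base axis. Payload 8.4 kg.
Tool frame: the origin (TCP) lies at the very end of the fingers, on their centre line; the grasp point (between the pads) lies arm.tcp_to_grasp behind it (arm.tcp_to_grasp is the distance from the TCP to the grasp point, in m); y points along the fingers, x is the direction in which the jaws open and shut, and the axes are right-handed (so a half turn about y gives the same grasp; the last joint's range is limited). The gripper opens to 85 mm and grips with 20 to 120 N. Pads are 22 mm wide; open, the fingers measure 114 mm over their backs; the gripper's body (76 mm by 85 mm) begins 54 mm behind the grasp point. The pads swing forward as they close: fully open they stand 13 mm farther back than shut.
Start: joints at [-1.315, 0.353, 1.633, -0, 1.155, -0.002], TCP at [0.159, -0.604, 0.231] pointing down, gripper open.
Joint ranges: [-2.63, 2.63], [-0.92, 2.1], [0.06, 2.66], [-1.3, 4.44], [0, 2.69], [-3.02, 3.02]. Speed limits (rad/s): [2.22, 2.22, 2.79, 3.14, 3.14, 3.14].

INTERFACE

Orientations are given as a 3x3 rotation matrix whose columns are the frame's x, y, z axes.
In Python, from rig import arm, eyes, ticket gives the robot as it stands.
- The arm moves only by the tool arm_command, never from a script. Its argument "steps" is a list of rows, each a list of 2 entries, a list of its own where there are three numbers: the shift along the tool's x, y, z in mm, then the turn about the tool's y in rad. A call has 1 to 5 rows; each row shifts and turns the commanded pose from where the row before left it, along the tool's axes as they then stand; what a row does not reach is not made up. A row lasts 1/12 s, in which the tool goes at most 41.7 mm and 7.16 degrees, less where a joint would pass 70% of its speed; a pose out of reach is approached as far as the arm can. A call is refused whole if a number of a shift passes 41.7 or a number of a turn 0.125, either way. A call with a gripper value outside its range is refused whole. "hand" is the opening, from 0 (shut) to 1 (fully open), set as the call begins (left out, the last holds). The fingers move at their own pace and stop on an object; "force" is the grip in N (left out, the last holds). Time passes only in rows, so rows that do not move let the fingers close. It gives the time, the measured TCP pose, the force and the opening at its end, in the units of the state.
- arm.observe(): the state, without advancing time (a new reading comes with each control period).
- eyes.get_image(name): name is "scene" or "top" or "wrist"; returns (picture, depth): 400x640x3 uint8, red, green, blue; 400x640 float32, m along the optical axis (not along the pixel's ray), 0 where there is no reading.
- eyes.camera_model(name): a dict with "fx", "fy", "cx", "cy" (pixels), "position" and "rotation" of the camera in the world. Camera axes: x right, y up, looking along -z (the intrinsics and any distortion apply to the point x, -y, -z); pixel columns grow to the right and rows downward; lengths in m; the calibration is good to about 2 mm. A picture is of the moment at which its call begins: read the wrist's pose just before it. camera_model takes no time and is no camera call; for the wrist camera it gives the pose at the moment of the call.
- ticket.hand_in(): hands the job in, once; it reports no verdict.
The state is a dict: "time_s": time; "joint_positions": joint angles; "dq": joint speeds; "joint_torque": joint torques, N m; "tcp_pos": TCP position; "eef_rot": TCP orientation; "contact_force": force on the tool from outside, world axes, zero at the start; "wrist_torque": the same for the moment, N m; "gripper_width": finger opening in m.
Only numpy, scipy, OpenCV 4.12 (cv2) and the standard library are available. Lean on these libraries where they do the work, as an engineer would, in place of code of your own. Each camera call takes 0.05 s, during which the arm holds its last target. There are 200 camera calls.

TASK

Open the plywood tool chest by touch: starting at one end of its front edge (on a metal end cap), slide a fingertip lightly along the top of the edge until it finds the finger notch hidden somewhere in the wooden part, then press down the release paddle inside the notch so that the sprung lid comes up by itself. Take the hand clear and leave the lid standing fully open; do not pick up, push or knock over the drill, screwdriver and battens lying around the chest.

Things in the scene. Friction and masses are not known exactly. Their poses are not given: they have to be found in the camera images.
- box: Birch-plywood power-tool chest, fixed to the table, 260 deep (its x) by 340 wide (its y) by 120 mm high; origin at the centre of its underside, z up. Its front (-x side) faces the robot and carries the front edge with the hidden notch. Behind the edge the shut lid lies inset, 3 mm lower than the edge's wood.
- edge_mid (a point): Middle of the front edge: a bar 340 long (along y) and 30 mm wide (x from -15, the front face, to +15), this point on its flat top, 120 mm above the table; axes as the chest's. An aluminium cap covers 80 mm at each end; between them are 180 mm of brown wood holding the one notch. Its place differs each time and is not given; its centre is within 40 mm of this point along y: feel (or look) for it.
- cap_left: Aluminium cap on the left (+y of the chest) end of the front edge, 80 mm along the edge, 31.5 mm wide; origin at the middle of its flat top face, level with the wood beside it (120 mm above the table); axes as the chest's.
- cap_right: The same cap on the right (-y of the chest) end of the front edge; origin at the middle of its top face.
- catch (a joint): How far the release paddle is pressed, m: 0 up, 0.007 fully down; a spring resists with 2 N at first, 6 N fully down; the lid is let go at about 0.005. Black, 44 (along the edge) by 23 mm, it lies in the notch with its top 8 mm below the wood. The notch is 50 mm along the edge, 18 mm deep, open above and to the front, with a 4 mm wall at the back (26 mm from front face to wall).
- lid (a joint): Lid angle, rad: 0 shut and latched, 1.35 fully open. Hinged at the chest's back, 230 mm behind the middle of the edge. Once let go, hinge springs raise it in 2 to 3 s, softly (some 3 N at its front); it may rest against the hand until that is taken away upwards and towards the robot. It stays up by itself.
- drill: Loose cordless drill standing on its battery (115 x 78 mm foot), about 205 mm high, blue and black; origin under its foot. To be left alone.
- screwdriver: Loose screwdriver lying on the table; to be left alone.
- batten_a: Loose pale wooden batten, 200 x 34 x 22 mm, lying on the table; origin at the centre of its underside. To be left alone.
- batten_b: Loose pale wooden batten, 160 x 34 x 22 mm, lying on the table; origin at the centre of its underside. To be left alone.

How it is judged:
By the outcome, as a careful person would: the job done as asked, in the order asked, and still so for the second after the job is handed in, with the robot touching nothing.
It also fails if it takes over 64 s, if anything falls off the work surface, if the arm or the gripper's body presses on something with over 40 N, if the wrist force passes 120 N, or if a joint passes its speed limit or range.

## Working session

There is one attempt and no reset: what is moved stays moved. The work goes in short steps, Python scripts to look and compute and a tool call to move; the robot and the scene stay as the last step left them, time stands still between calls to the robot, and variables do not carry over. Pictures are saved under pics/ and viewed, about 8 in all and at most 12, crops included, and the job is handed in when it is done.

Besides the shell and the picture viewer there is one more tool, called by a JSON object that holds its "method" and its "body", one argument or row to a line. arm_command: Moves the arm, as the interface text tells. Its arguments: {"type":"object","properties":{"steps":{"type":"array","items":{"type":"array"}},"hand":{"type":"number"},"force":{"type":"number"}},"required":["steps"]}

```bash
mkdir -p pics; ls; python3 - <<'E'
from rig import arm, eyes
import cv2,numpy as np
s=arm.observe();print(s,arm.tcp_to_grasp)
for n in("scene","top"):
    p,d=eyes.get_image(n);m=eyes.camera_model(n);print(n,m)
    cv2.imwrite(f"pics/{n}0.png",p[:,:,::-1]);np.savez(f"{n}0.npz",p=p,d=d,**{k:m[k] for k in m})
E
```

```text
pics
{'time_s': 0.0, 'joint_positions': array([-1.31540651e+00,  3.53639117e-01,  1.63417096e+00, -1.37144820e-05,
        1.15519154e+00, -2.40088906e-03]), 'dq': array([ 2.98391223e-06,  1.43863690e-03,  1.73896679e-04,  2.06831316e-03,
       -5.03911802e-04, -5.59309740e-04]), 'joint_torque': array([ 1.20103363e-03, -6.05252123e+01, -3.42066765e+01,  7.03709202e-05,
        9.48343717e-03,  5.13892417e-05]), 'tcp_pos': array([ 0.15921089, -0.60386983,  0.23055156]), 'eef_rot': array([[ 2.54949994e-01, -3.68075727e-04,  9.66954169e-01],
       [-9.66953212e-01,  1.36009266e-03,  2.54950260e-01],
       [-1.40898827e-03, -9.99999007e-01, -9.15639089e-06]]), 'contact_force': array([ 0.44108672,  0.06114681, -0.57661296]), 'wrist_torque': array([-0.03815916,  0.04661794,  0.02387999]), 'gripper_width': 0.0857600239637837} 0.0187
scene {'fx': 377.74123978638113, 'fy': 377.74123978638113, 'cx': 325.55414526311256, 'cy': 205.39683181275743, 'position': array([1.28705586, 0.11521259, 0.77375182]), 'rotation': array([[-0.15362471, -0.67322599,  0.7233023 ],
       [ 0.98812563, -0.10665113,  0.11060411],
       [ 0.00267945,  0.73170507,  0.6816161 ]])}
top {'fx': 363.4464459140945, 'fy': 363.4464459140945, 'cx': 318.87095065966986, 'cy': 194.13044149417095, 'position': array([ 0.49674443, -0.00397457,  1.12576529]), 'rotation': array([[ 0.01150047,  0.99518046, -0.09738369],
       [-0.99988247,  0.01045776, -0.01121095],
       [-0.0101385 ,  0.09750117,  0.99518377]])}
```

View pics/scene0.png

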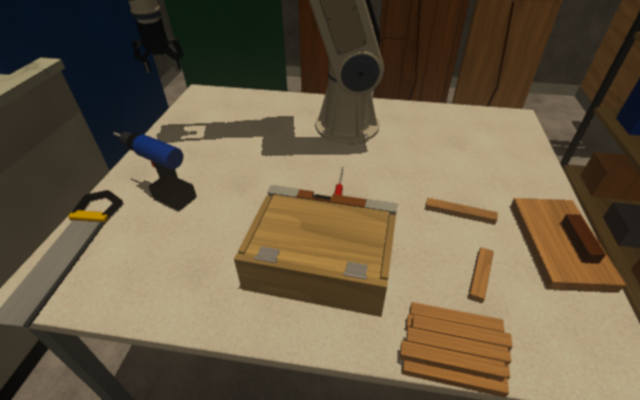

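View pics/top0.png

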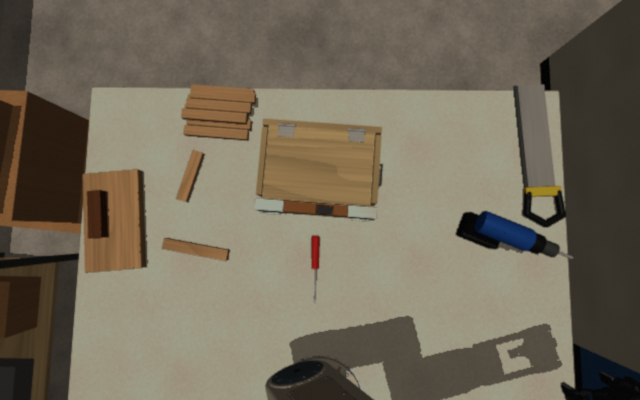

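The scene view shows the chest with the drill to its right and the battens to its left, as seen from the robot. In the top view the front edge runs from about (257,206) to (376,213). The caps are white, and a dark patch at about (323,210) is probably the notch. The screwdriver lies in front of the chest at (315,235–300), and the drill is at about (500,230).

```bash
cat > h.py <<'E'
import numpy as np
def ray(m,u,v):
    return np.array(m["rotation"])@np.array([(u-m["cx"])/m["fx"],-(v-m["cy"])/m["fy"],-1.])
def at_z(m,u,v,z):
    r=ray(m,u,v);p=np.array(m["position"]);return p+r*(z-p[2])/r[2]
def at_d(m,u,v,d): return np.array(m["position"])+ray(m,u,v)*d
E
python3 - <<'E'
import numpy as np,cv2
from h import *
m=np.load("top0.npz");p=m["p"];d=m["d"]
cv2.imwrite("pics/crop.png",cv2.resize(p[190:230,245:390,::-1],None,fx=5.5,fy=5.5,interpolation=cv2.INTER_CUBIC))
hsv=cv2.cvtColor(p,cv2.COLOR_RGB2HSV)
# points at depth-height ~0.12 (edge/lid)
uu,vv=np.meshgrid(np.arange(640),np.arange(400))
R=m["rotation"];ry=np.stack([(uu-m["cx"])/m["fx"],-(vv-m["cy"])/m["fy"],-np.ones(uu.shape)],-1)@R.T
W=m["position"]+ry*d[...,None]
roi=(vv>100)&(vv<230)&(uu>245)&(uu<395)
top=roi&(W[...,2]>.105)&(W[...,2]<.135)
c=np.argwhere(top)[:,::-1].astype(np.float32)
P=np.array([at_z(m,u,v,.12)[:2] for u,v in c],np.float32)
r=cv2.minAreaRect(P);print(r,cv2.boxPoints(r))
cap=top&(hsv[...,1]<70)&(vv>190)
n,l,st,ce=cv2.connectedComponentsWithStats(cap.astype(np.uint8))
for i in range(1,n):
    if st[i,4]>50: print(st[i],at_z(m,*ce[i],.12),np.median(W[l==i],0))
dk=roi&(vv>195)&(p.max(-1)<60)&(W[...,2]>.08)
n,l,st,ce=cv2.connectedComponentsWithStats(dk.astype(np.uint8))
for i in range(1,n):
    if st[i,4]>20: print("dark",st[i],at_z(m,*ce[i],.112),np.median(W[l==i],0))
for nm,(u,v) in dict(ul=(262,203),notch=(323,210),scr=(315,245),dr=(500,235)).items(): print(nm,W[v,u])
E
```

```text
((0.6692937016487122, 0.010746568441390991), (0.3394176661968231, 0.26033028960227966), 86.28704071044922) [[ 0.52841175 -0.15017682]
 [ 0.7881956  -0.16703528]
 [ 0.81017566  0.17166996]
 [ 0.5503918   0.18852842]]
[254 198  30  14 347] [0.56437865 0.14648057 0.12      ] [0.56381545 0.14587232 0.11954117]
[347 205  30  14 348] [ 0.54772404 -0.11131438  0.12      ] [ 0.54701569 -0.11225215  0.12011219]
[317 206  15   8 100] [ 0.55148381 -0.00806823  0.12      ] [ 0.55168901 -0.00741443  0.11199157]
dark [316 205  17  10 144] [ 0.55192082 -0.00619318  0.112     ] [ 0.55162312 -0.00465978  0.11168869]
ul [0.56901696 0.16572857 0.11617108]
notch [ 0.55154726 -0.00458805  0.11248723]
scr [0.45085333 0.01829656 0.02434027]
dr [ 0.48864836 -0.45354917  0.19470559]
```

View pics/crop.png

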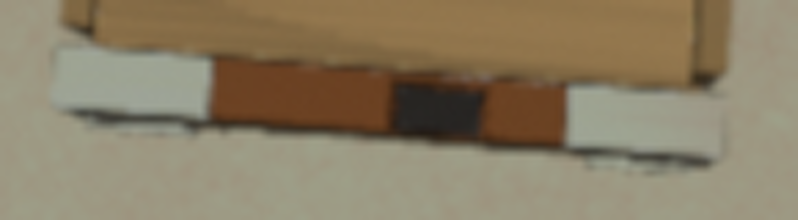

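The chest measures 339 × 260 mm from the picture, as it should. It is yawed −3.7° and the edge middle is at (0.555, 0.018). The caps are 258 mm apart, and the dark notch sits about 24 mm to the right of the middle. I'll shut the fingers, align the tool's x along the edge and go above the right cap, keeping away from the drill.

{"method": "arm_command", "body": {
  "steps": [
    [[0,-10,0],0.081],
    [[0,-10,0],0.081],
    [[0,-10,0],0.081],
    [[0,-10,0],0.081],
    [[0,0,0],0]
  ],
  "hand": 0,
  "force": 40
}}

```text
time_s: 0.52
tcp_pos: [0.1596, -0.6051, 0.273]
eef_rot: [[-0.07, 0.001, 0.998], [-0.998, -0.002, -0.07], [0.002, -1.0, 0.001]]
contact_force: [-0.4, -1.3, 0.5]
gripper_width: 0.0258
```

{"method": "arm_command", "body": {
  "steps": [
    [[-20,0,0],0],
    [[-30,0,0],0],
    [[-30,0,0],0],
    [[-30,0,0],0],
    [[-30,0,0],0]
  ]
}}

```text
time_s: 0.93
tcp_pos: [0.1684, -0.4629, 0.2702]
eef_rot: [[-0.063, -0.0, 0.998], [-0.998, 0.001, -0.063], [-0.001, -1.0, -0.0]]
contact_force: [-1.1, -1.1, 0.4]
gripper_width: 0.0001
```

{"method": "arm_command", "body": {
  "steps": [
    [[-30,0,0],0],
    [[-30,0,0],0],
    [[-30,0,0],0],
    [[-20,0,0],0],
    [[0,0,0],0]
  ]
}}

```text
time_s: 1.35
tcp_pos: [0.1754, -0.3511, 0.2704]
eef_rot: [[-0.062, -0.001, 0.998], [-0.998, 0.003, -0.062], [-0.002, -1.0, -0.001]]
contact_force: [0.4, -0.4, -0.1]
gripper_width: 0.0
```

{"method": "arm_command", "body": {
  "steps": [
    [[-12,0,18],0],
    [[-25,0,35],0],
    [[-25,0,35],0],
    [[-25,0,35],0],
    [[-25,0,35],0]
  ]
}}

```text
time_s: 1.77
tcp_pos: [0.3378, -0.2555, 0.271]
eef_rot: [[-0.064, 0.0, 0.998], [-0.998, -0.0, -0.064], [0.0, -1.0, 0.0]]
contact_force: [1.1, -2.1, 0.6]
gripper_width: 0.0001
```

{"method": "arm_command", "body": {
  "steps": [
    [[-25,0,35],0],
    [[-25,0,35],0],
    [[-25,0,35],0],
    [[-25,0,35],0],
    [[-20,0,30],0]
  ]
}}

```text
time_s: 2.18
tcp_pos: [0.5116, -0.1491, 0.2706]
eef_rot: [[-0.063, 0.0, 0.998], [-0.998, 0.0, -0.063], [-0.0, -1.0, 0.0]]
contact_force: [1.1, -0.0, -0.7]
gripper_width: 0.0003
```

{"method": "arm_command", "body": {
  "steps": [
    [[-15,20,23],0],
    [[0,20,0],0],
    [[0,20,0],0],
    [[0,10,0],0],
    [[0,0,0],0]
  ]
}}

```text
time_s: 2.6
tcp_pos: [0.5318, -0.1371, 0.1984]
eef_rot: [[-0.065, -0.005, 0.998], [-0.998, 0.001, -0.065], [-0.001, -1.0, -0.005]]
contact_force: [-0.8, 0.9, 0.2]
gripper_width: 0.0002
```

{"method": "arm_command", "body": {
  "steps": [
    [[-6,10,5],0],
    [[-5,20,4],0],
    [[0,20,0],0],
    [[0,10,0],0],
    [[0,0,0],0]
  ]
}}

```text
time_s: 3.02
tcp_pos: [0.5422, -0.1267, 0.1397]
eef_rot: [[-0.066, -0.002, 0.998], [-0.998, 0.001, -0.066], [-0.0, -1.0, -0.002]]
contact_force: [-0.8, 0.1, 0.3]
gripper_width: -0.0002
```

```bash
python3 - <<'E'
from rig import arm, eyes
import cv2,numpy as np
s=arm.observe();print(s["tcp_pos"],s["contact_force"])
a,_=eyes.get_image("wrist");b,_=eyes.get_image("top")
b=cv2.resize(b[150:250,240:400],(640,400),interpolation=cv2.INTER_CUBIC)
cv2.imwrite("pics/w1.png",cv2.resize(np.vstack([a,b]),(480,600))[:,:,::-1])
E
```

```text
[ 0.54215722 -0.12674727  0.13974058] [-0.82210333  0.05319955  0.27910845]
```

View pics/w1.png

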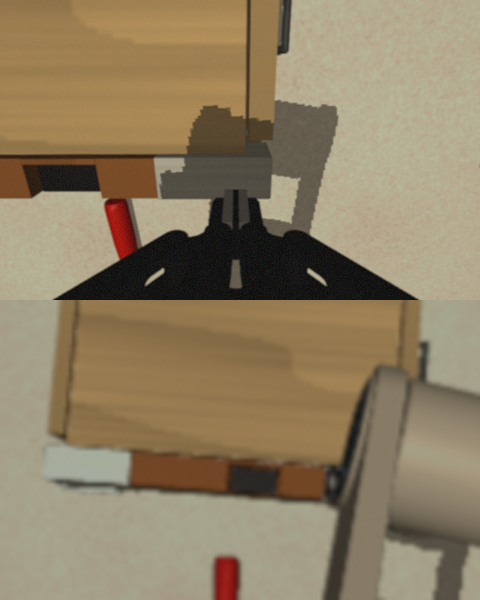

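The shut fingertip (top half of the picture, about (237,195)) is just above the right cap. The notch, with its black paddle, is to its left at about (68,178). I'll go down gently until it touches.

{"method": "arm_command", "body": {
  "steps": [
    [[0,5,0],0],
    [[0,5,0],0],
    [[0,3,0],0],
    [[0,1,0],0],
    [[0,0,0],0]
  ]
}}

```text
time_s: 3.53
tcp_pos: [0.5429, -0.127, 0.1271]
eef_rot: [[-0.066, -0.0, 0.998], [-0.998, 0.0, -0.066], [-0.0, -1.0, -0.0]]
contact_force: [-0.2, 0.0, 0.5]
gripper_width: 0.0003
```

{"method": "arm_command", "body": {
  "steps": [
    [[0,1,0],0],
    [[0,1,0],0],
    [[0,0,0],0],
    [[0,0,0],0]
  ]
}}

```text
time_s: 3.87
tcp_pos: [0.543, -0.127, 0.1253]
eef_rot: [[-0.066, -0.0, 0.998], [-0.998, -0.0, -0.066], [0.0, -1.0, -0.0]]
contact_force: [0.3, -0.4, -0.4]
gripper_width: 0.0
```

{"method": "arm_command", "body": {
  "steps": [
    [[0,1.5,-1],0],
    [[0,1,0],0],
    [[0,1,0],0],
    [[0,0,0],0],
    [[0,0,0],0]
  ]
}}

```text
time_s: 4.28
tcp_pos: [0.542, -0.1269, 0.1217]
eef_rot: [[-0.066, -0.0, 0.998], [-0.998, 0.0, -0.066], [-0.0, -1.0, -0.0]]
contact_force: [-0.7, 0.0, 0.5]
gripper_width: -0.0001
```

{"method": "arm_command", "body": {
  "steps": [
    [[0,1,0],0],
    [[0,0.5,0],0],
    [[0,0,0],0],
    [[0,0,0],0]
  ]
}}

```text
time_s: 4.62
tcp_pos: [0.542, -0.1269, 0.1203]
eef_rot: [[-0.066, -0.0, 0.998], [-0.998, 0.0, -0.066], [-0.0, -1.0, -0.0]]
contact_force: [-0.0, 0.1, -0.9]
gripper_width: -0.0001
```

{"method": "arm_command", "body": {
  "steps": [
    [[0,0.5,0],0],
    [[0,0,0],0],
    [[0,0,0],0]
  ]
}}

```text
time_s: 4.87
tcp_pos: [0.5421, -0.1269, 0.1201]
eef_rot: [[-0.066, 0.0, 0.998], [-0.998, -0.0, -0.066], [0.0, -1.0, 0.0]]
contact_force: [-1.4, 0.8, 5.3]
gripper_width: 0.0003
```

Contact is at z = 0.120, as expected. I'll ease off slightly and slide left along the edge.

{"method": "arm_command", "body": {
  "steps": [
    [[-2,-0.1,0],0],
    [[-4,0,0],0],
    [[-4,0,0],0],
    [[-4,0,0],0]
  ]
}}

```text
time_s: 5.2
tcp_pos: [0.5433, -0.1128, 0.1201]
eef_rot: [[-0.066, 0.001, 0.998], [-0.998, -0.0, -0.066], [0.0, -1.0, 0.001]]
contact_force: [0.2, -2.6, 3.8]
gripper_width: -0.0004
```

{"method": "arm_command", "body": {
  "steps": [
    [[-4,0,0],0],
    [[-4,0,0],0],
    [[-4,0,0],0],
    [[-4,0,0],0]
  ]
}}

```text
time_s: 5.53
tcp_pos: [0.5443, -0.0967, 0.1201]
eef_rot: [[-0.066, 0.0, 0.998], [-0.998, -0.0, -0.066], [0.0, -1.0, 0.001]]
contact_force: [-0.2, -4.1, 6.1]
gripper_width: 0.0005
```

{"method": "arm_command", "body": {
  "steps": [
    [[-4,0,0],0],
    [[-4,0,0],0],
    [[-4,0,0],0],
    [[-4,0,0],0]
  ]
}}

```text
time_s: 5.87
tcp_pos: [0.5453, -0.0807, 0.1201]
eef_rot: [[-0.066, 0.0, 0.998], [-0.998, -0.0, -0.066], [0.0, -1.0, 0.0]]
contact_force: [0.1, -4.1, 5.5]
gripper_width: 0.0001
```

{"method": "arm_command", "body": {
  "steps": [
    [[-4,-0.1,0],0],
    [[-4,0,0],0],
    [[-4,0,0],0],
    [[-4,0,0],0]
  ]
}}

```text
time_s: 6.2
tcp_pos: [0.5462, -0.0647, 0.1201]
eef_rot: [[-0.066, 0.0, 0.998], [-0.998, -0.0, -0.066], [0.0, -1.0, 0.0]]
contact_force: [-0.5, -4.0, 4.2]
gripper_width: -0.0001
```

{"method": "arm_command", "body": {
  "steps": [
    [[-4,0,0],0],
    [[-4,0,0],0],
    [[-4,0,0],0],
    [[-4,0,0],0]
  ]
}}

```text
time_s: 6.53
tcp_pos: [0.5472, -0.0487, 0.1201]
eef_rot: [[-0.066, 0.0, 0.998], [-0.998, -0.0, -0.066], [0.0, -1.0, 0.0]]
contact_force: [-1.3, -4.5, 5.0]
gripper_width: 0.0001
```

{"method": "arm_command", "body": {
  "steps": [
    [[-4,0,0],0],
    [[-4,0,0],0],
    [[-4,0,0],0],
    [[-4,0,0],0]
  ]
}}

```text
time_s: 6.87
tcp_pos: [0.5482, -0.0328, 0.1201]
eef_rot: [[-0.066, 0.0, 0.998], [-0.998, -0.0, -0.066], [0.0, -1.0, 0.0]]
contact_force: [-1.0, -3.8, 5.3]
gripper_width: -0.0003
```

{"method": "arm_command", "body": {
  "steps": [
    [[-3,0,0],0],
    [[-3,0,0],0]
  ]
}}

```text
time_s: 7.03
tcp_pos: [0.5485, -0.0267, 0.12]
eef_rot: [[-0.066, -0.0, 0.998], [-0.998, -0.0, -0.066], [0.0, -1.0, -0.0]]
contact_force: [-0.8, -2.9, 3.4]
gripper_width: -0.0001
```

{"method": "arm_command", "body": {
  "steps": [
    [[-3,0,0],0],
    [[-3,0,0],0]
  ]
}}

```text
time_s: 7.2
tcp_pos: [0.5485, -0.0203, 0.1195]
eef_rot: [[-0.066, -0.001, 0.998], [-0.998, 0.001, -0.066], [-0.001, -1.0, -0.001]]
contact_force: [0.3, -0.1, -0.1]
gripper_width: 0.0004
```

The force fell to zero and the tip dropped slightly at y ≈ −0.022. That is the right side of the notch, and it agrees with the picture. I'll go on to the notch centre and press down.

{"method": "arm_command", "body": {
  "steps": [
    [[-4,0,0],0],
    [[-4,0,0],0],
    [[-4,0,0],0],
    [[-2,0,0],0],
    [[0,0,0],0]
  ]
}}

```text
time_s: 7.62
tcp_pos: [0.5499, -0.0066, 0.1199]
eef_rot: [[-0.066, -0.0, 0.998], [-0.998, 0.0, -0.066], [-0.0, -1.0, -0.0]]
contact_force: [-0.4, -0.6, 0.3]
gripper_width: -0.0
```

{"method": "arm_command", "body": {
  "steps": [
    [[0,2,0],0],
    [[0,2,0],0],
    [[0,2,0],0],
    [[0,1,0],0],
    [[0,0,0],0]
  ]
}}

```text
time_s: 8.03
tcp_pos: [0.5497, -0.0073, 0.1126]
eef_rot: [[-0.066, -0.001, 0.998], [-0.998, -0.0, -0.066], [0.0, -1.0, -0.001]]
contact_force: [-0.1, 0.4, -0.2]
gripper_width: 0.0
```

Free inside the notch, just above the paddle. Now I'll press it.

{"method": "arm_command", "body": {
  "steps": [
    [[0,1.5,0],0],
    [[0,1.5,0],0],
    [[0,1,0],0],
    [[0,0,0],0]
  ]
}}

```text
time_s: 8.37
tcp_pos: [0.55, -0.0072, 0.1091]
eef_rot: [[-0.066, 0.0, 0.998], [-0.998, -0.0, -0.066], [0.0, -1.0, 0.0]]
contact_force: [-1.4, -0.4, 4.2]
gripper_width: 0.0
```

{"method": "arm_command", "body": {
  "steps": [
    [[0,1,0],0],
    [[0,1,0],0],
    [[0,0,0],0]
  ]
}}

```text
time_s: 8.62
tcp_pos: [0.55, -0.0072, 0.107]
eef_rot: [[-0.066, 0.0, 0.998], [-0.998, -0.0, -0.066], [0.0, -1.0, 0.0]]
contact_force: [-1.5, -0.7, 4.6]
gripper_width: 0.0003
```

{"method": "arm_command", "body": {
  "steps": [
    [[0,0.8,0],0],
    [[0,0.5,0],0],
    [[0,0,0],0],
    [[0,0,0],0],
    [[0,0,0],0]
  ]
}}

```text
time_s: 9.03
tcp_pos: [0.55, -0.0072, 0.1058]
eef_rot: [[-0.066, 0.0, 0.998], [-0.998, -0.0, -0.066], [0.0, -1.0, 0.0]]
contact_force: [-1.9, -1.2, 5.6]
gripper_width: 0.0001
```

```bash
python3 - <<'E'
from rig import arm, eyes
import cv2,numpy as np
s=arm.observe();print(s["tcp_pos"],s["contact_force"])
a,_=eyes.get_image("scene");b,_=eyes.get_image("wrist")
cv2.imwrite("pics/s2.png",cv2.resize(np.vstack([a,b]),(480,600))[:,:,::-1])
E
```

```text
[ 0.5500017  -0.0072056   0.10575843] [-1.92524966 -1.17636547  5.59453223]
```

View pics/s2.png

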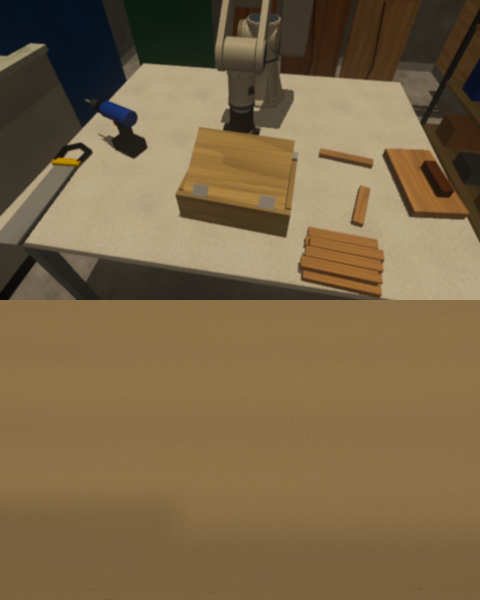

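The lid has let go and is already partly up, with its front against or near the hand at about (245,135). I'll take the hand up and towards the robot.

{"method": "arm_command", "body": {
  "steps": [
    [[0,-5,0],0],
    [[0,-8,0],0],
    [[0,-8,-4],0],
    [[0,-10,-10],0],
    [[0,-10,-15],0]
  ]
}}

```text
time_s: 9.55
tcp_pos: [0.5213, -0.0051, 0.1476]
eef_rot: [[-0.066, 0.001, 0.998], [-0.998, 0.0, -0.066], [-0.0, -1.0, 0.001]]
contact_force: [0.6, 1.4, -0.3]
gripper_width: 0.0002
```

{"method": "arm_command", "body": {
  "steps": [
    [[0,-15,-20],0],
    [[0,-15,-20],0],
    [[0,-15,-20],0],
    [[0,-15,-20],0],
    [[0,-10,-20],0]
  ]
}}

```text
time_s: 9.97
tcp_pos: [0.4204, 0.0016, 0.2184]
eef_rot: [[-0.066, 0.002, 0.998], [-0.998, 0.0, -0.066], [-0.0, -1.0, 0.002]]
contact_force: [0.5, 0.0, 0.8]
gripper_width: -0.0003
```

{"method": "arm_command", "body": {
  "steps": [
    [[0,-10,-20],0],
    [[0,-10,-20],0],
    [[0,0,-10],0],
    [[0,0,0],0],
    [[0,0,0],0]
  ]
}}

```text
time_s: 10.38
tcp_pos: [0.3716, 0.0048, 0.2368]
eef_rot: [[-0.066, 0.001, 0.998], [-0.998, 0.0, -0.066], [-0.0, -1.0, 0.001]]
contact_force: [0.5, 0.1, 0.2]
gripper_width: -0.0002
```

{"method": "arm_command", "body": {
  "steps": [
    [[0,0,0],0],
    [[0,0,0],0],
    [[0,0,0],0],
    [[0,0,0],0],
    [[0,0,0],0]
  ]
}}

```text
time_s: 10.8
tcp_pos: [0.3715, 0.0047, 0.2364]
eef_rot: [[-0.066, -0.001, 0.998], [-0.998, -0.0, -0.066], [0.0, -1.0, -0.001]]
contact_force: [-0.1, -0.2, 0.1]
gripper_width: 0.0002
```

{"method": "arm_command", "body": {
  "steps": [
    [[0,0,0],0],
    [[0,0,0],0],
    [[0,0,0],0],
    [[0,0,0],0],
    [[0,0,0],0]
  ]
}}

```text
time_s: 11.22
tcp_pos: [0.3714, 0.0047, 0.2367]
eef_rot: [[-0.066, 0.0, 0.998], [-0.998, 0.0, -0.066], [-0.0, -1.0, 0.0]]
contact_force: [0.6, -0.0, 0.4]
gripper_width: -0.0001
```

{"method": "arm_command", "body": {
  "steps": [
    [[0,0,0],0],
    [[0,0,0],0],
    [[0,0,0],0],
    [[0,0,0],0],
    [[0,0,0],0]
  ]
}}

```text
time_s: 11.63
tcp_pos: [0.3714, 0.0047, 0.2367]
eef_rot: [[-0.066, 0.0, 0.998], [-0.998, 0.0, -0.066], [-0.0, -1.0, 0.0]]
contact_force: [-0.3, -0.5, -0.5]
gripper_width: 0.0002
```

{"method": "arm_command", "body": {
  "steps": [
    [[0,0,0],0],
    [[0,0,0],0],
    [[0,0,0],0],
    [[0,0,0],0],
    [[0,0,0],0]
  ]
}}

```text
time_s: 12.05
tcp_pos: [0.3714, 0.0047, 0.2367]
eef_rot: [[-0.066, 0.0, 0.998], [-0.998, 0.0, -0.066], [-0.0, -1.0, 0.0]]
contact_force: [0.5, -0.2, 0.1]
gripper_width: 0.0001
```

{"method": "arm_command", "body": {
  "steps": [
    [[0,0,0],0],
    [[0,0,0],0],
    [[0,0,0],0],
    [[0,0,0],0],
    [[0,0,0],0]
  ]
}}

```text
time_s: 12.47
tcp_pos: [0.3713, 0.0047, 0.2367]
eef_rot: [[-0.066, 0.0, 0.998], [-0.998, -0.0, -0.066], [0.0, -1.0, 0.0]]
contact_force: [-0.1, 0.5, 0.7]
gripper_width: 0.0001
```

```bash
python3 - <<'E'
from rig import arm, eyes
import cv2,numpy as np
from h import *
s=arm.observe();print(s["tcp_pos"],s["contact_force"])
a,_=eyes.get_image("scene");b,d=eyes.get_image("top");m=eyes.camera_model("top")
for _ in range(8): eyes.get_image("top")
b2,d2=eyes.get_image("top")
print("moved px",(np.abs(b2.astype(int)-b).max(-1)>40).sum())
cv2.imwrite("pics/s3.png",cv2.resize(np.vstack([a,b2]),(480,600))[:,:,::-1])
pts=np.array([at_d(m,u,v,d2[v,u]) for v in range(40,200) for u in range(255,385) if d2[v,u]>0])
q=pts[pts[:,2]>.14];print(len(q),"max z",q[:,2].max(),"x range",q[:,0].min(),q[:,0].max())
o=np.load("top0.npz")["p"].astype(int);df=np.abs(b2-o).max(-1)>40
for n,(u0,u1,v0,v1) in dict(drill=(450,580,205,265),bat_a=(155,235,230,265),bat_b=(170,210,145,205),scr=(305,325,230,310)).items(): print(n,df[v0:v1,u0:u1].sum())
E
```

```text
[0.37134331 0.00469802 0.23668202] [-0.08699605  0.50609334  0.7152493 ]
moved px 0
1289 max z 0.3242148041849877 x range 0.7125832461969501 0.7816572586778738
drill 0
bat_a 0
bat_b 0
scr 627
```

View pics/s3.png

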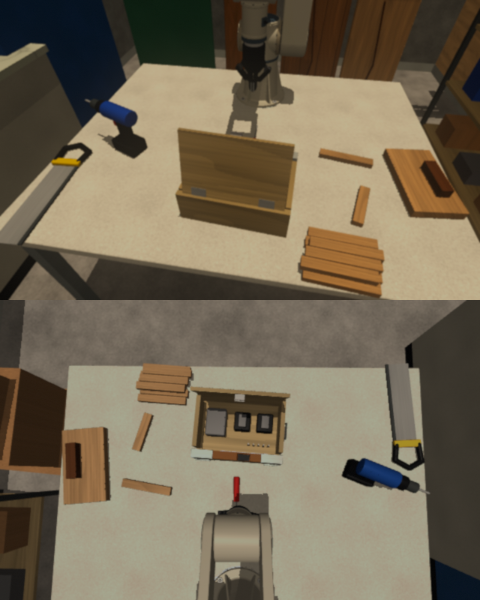

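The lid stands nearly upright and isn't moving. Its top is at z = 0.324, which fits about 1.35 rad. The drill and battens haven't moved. The screwdriver is partly hidden by the arm, but its red handle is where it was. The hand is clear, so I'll hand in.

```bash
python3 -c "
from rig import ticket
print(ticket.hand_in())"
```

```text
the job is handed in; nothing more can be done
None
```

The chest is open: the lid is standing up by itself and the hand is clear. The job is handed in, at about 13 s of the 64 s allowed.

- **Finding the notch:** I set the shut fingertip on the right aluminium cap and slid it left along the edge with about 4–6 N of downward force. The force dropped to zero at y ≈ −0.02, the right side of the notch, which agrees with where the camera showed it.
- **Releasing the lid:** I moved to the notch centre and pressed the paddle down about 6 mm, reaching about 5.6 N. The lid let go, and I took the hand up and back towards the robot.

**Last checks:**
- **Lid:** its top is at z ≈ 0.324 m, which works out to about 1.33–1.35 rad, against 1.35 fully open. Nothing moved between two pictures 0.45 s apart.
- **Hand:** the force reading is about zero, and the fingertip is 0.24 m above the table and about 0.17 m in front of the chest.
- **Drill and battens:** no change in the pictures.
- **Screwdriver:** this check was not conclusive, because the arm hides part of it. The visible handle is where it was, and the arm never came near it.

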